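# Stopper the workshop flask

### The job

Close the open metal flask on the carving bench: lift the larger of the two wooden stoppers out of the bin and set it into the flask's neck, fully home and upright, lowering it in and letting go only once it is seated rather than dropping it. Keep the flask standing where it is, and leave the smaller stopper and the other things on the bench alone.

Things in the scene. Friction and masses are not known exactly. Their poses are not given: they have to be found in the camera images.
- bin: Open grey plastic bin fixed to the bench, 160 mm (its x) by 240 mm (its y), 50 mm high, 4 mm walls and floor. Origin at the centre of its underside, z up. The two stoppers stand upright in it, one towards each end of the long (y) direction; either may be at either end.
- stopper_large: The stopper that fits: turned light wood, 93 mm tall, 90 g, standing on its narrow end. Upwards along its z axis: tapered plug 45 mm long, 38 mm diameter at the foot, 49 mm at its top; flange 68 mm diameter (z 45 to 53 mm); cylindrical knob to grip, 32 mm diameter (z 53 to 93 mm). Origin at the centre of the foot; round, so yaw does not matter.
- stopper_large_seat (a point): Point on the axis of the larger stopper at the underside of its flange, 45 mm above its foot; when the stopper is home it coincides with the flask's mouth.
- stopper_small: The stopper that does not fit, to be left in the bin: same wood and shape but 77 mm tall, flange 48 mm diameter, knob 24 mm diameter, about 50 g. Origin at the centre of its foot, z up.
- flask: Open aluminium flask standing loose on the bench, 150 mm tall, about 0.75 kg. Body 110 mm diameter up to 85 mm, sloping shoulder to 112 mm, then a straight neck of 62 mm outside and 54 mm inside diameter up to the rim at 150 mm. Origin at the centre of its underside, z up; round.
- flask_mouth (a point): Centre of the flask's mouth, level with the rim, 150 mm above its foot; z up.
- bird: Bystander: half-finished carved wooden bird on a dark wooden base, 155 mm long, 87 mm tall. Origin under the base's centre.
- bottle: Bystander: closed amber bottle, 60 mm diameter, 150 mm tall. Origin under its centre.
- brush_pot: Bystander: white pot, 76 mm diameter, 90 mm tall, with brushes standing up to 220 mm. Origin under its centre.
Things that resemble listed ones, but are neither listed nor needed, are in the scene too. What is shaped like the flask but blue or orange is not meant.

How it is judged:
On the way:
1. the larger stopper is lifted clear of the bin, held in the fingers (z of stopper_large in the frame of bin above 0.055 m and contact force between stopper_large and the fingers above 0.5 N), for 0.1 s.
At the end, for the whole second after the job is handed in: The larger stopper rests released in the neck: flange within 3 mm of the rim, centred within 5 mm, axes within 0.07 rad. The flask is upright (0.05 rad) within 30 mm of its start; the small stopper stands upright (0.1 rad) and it, bird, bottle and pot are within 30 mm of theirs (horizontal distance between stopper_large_seat and flask_mouth below 0.005 m and z of stopper_large_seat in the frame of flask_mouth between -0.004 and 0.003 m and angle between the z axis of stopper_large and the z axis of flask, either way round below 0.07 rad and angle between flask's own z axis and vertical below 0.05 rad and distance of each of flask, stopper_small, bird, bottle, brush_pot from where it was at the start of the episode below 0.03 m and linear speed of each of stopper_large, flask below 0.02 m/s and angle between stopper_small's own z axis and vertical below 0.1 rad); the robot touches nothing.
It fails at once if the larger stopper is dropped into or onto the flask: near the flask's axis (within 50 mm), out of the fingers and moving faster than 0.35 m/s (horizontal distance between stopper_large and flask below 0.05 m and contact force between stopper_large and the fingers below 0.05 N and linear speed of stopper_large above 0.35 m/s).
It fails at once if the flask is tipped by more than 0.25 rad (angle between flask's own z axis and vertical above 0.25 rad).
It fails at once if the smaller stopper is lifted out of the bin (z of stopper_small in the frame of bin above 0.05 m).
It fails at once if a bystander (bird, bottle, brush pot) is pushed more than 50 mm (distance of any of bird, bottle, brush_pot from where it was at the start of the episode above 0.05 m).
It also fails if it takes over 48 s, if anything falls off the work surface, if the arm or the gripper's body presses on something with over 40 N, if the wrist force passes 120 N, or if a joint passes its speed limit or range.

### The arm

A 6-joint arm with a two-finger parallel gripper is mounted at the origin on the work surface. World frame = base frame: x ahead of the robot, y to its left, z up, the work surface at z = 0. Lengths are in m, angles in rad, forces in N, time in s.
With the tool pointing down it reaches from about 0.35 to 0.85 m from the base axis. Payload 8.1 kg.
Tool frame: the origin (TCP) lies where the fingers leave the gripper's body, on its centre line; the fingertips stand 73 mm ahead of it and the grasp point (between the pads) lies 54 mm ahead of it (robot.grip_depth is the distance from the TCP to the grasp point, in m); z points along the fingers, y is the line along which they close (so a half turn about z gives the same grasp; the last joint's range is limited). The gripper opens to 85 mm and grips with 20 to 120 N. Pads are 22 mm wide; open, the fingers measure 114 mm over their backs; the gripper's body (76 mm by 85 mm) begins 54 mm behind the grasp point. The pads swing forward as they close: fully open they stand 13 mm farther back than shut.
Start: joints at [-1.427, 0.13, 1.488, -0, 1.523, -0.085], TCP at [0.136, -0.584, 0.304] pointing down, gripper open.
Joint ranges: [-2.96, 2.96], [-0.89, 2.26], [0.02, 2.5], [-1.34, 4.48], [0, 2.73], [-2.66, 2.66]. Speed limits (rad/s): [2.39, 2.39, 2.79, 3.14, 3.14, 3.14].

### API

Orientations are given as a rotation vector (axis times angle).
In Python, from bench import state, vision, job, robot gives the robot as it stands.
- The arm moves only by the tool play_rows, never from a script. Its arguments are lists of equal length, an entry for each row: "gripper": the opening, from 0 (shut) to 1 (fully open); "dp": the shift along the tool's x, y, z scaled (see below), a list of three; "dr": the turn, a rotation vector about the tool's x, y, z scaled (see below), a list of three. A call has 1 to 20 rows; each row shifts and turns the commanded pose from where the row before left it, along the tool's axes as they then stand; what a row does not reach is not made up. The controller multiplies each number of a shift by 0.15 m and each number of a turn by 90 degrees. A row lasts 1/10 s, in which the tool goes at most 50 mm and 8.59 degrees, less where a joint would pass 70% of its speed; a pose out of reach is approached as far as the arm can. A call with a number of a shift or a turn outside -1 to 1 is refused whole. A call with a gripper value outside its range is refused whole. The fingers move at their own pace and stop on an object; "squeeze" is the grip in N (left out, the last holds). Time passes only in rows, so rows that do not move let the fingers close. It gives the time, the measured TCP pose, the force, the opening and the grip force at its end, in the units of the state.
- state(): the state, without advancing time (a new reading comes with each control period).
- vision.camera(name): name is "scene" or "top" or "wrist"; returns (picture, depth): 384x512x3 uint8, blue, green, red; 384x512 float32, m along the optical axis (not along the pixel's ray), 0 where there is no reading.
- vision.calibration(name): a dict with "camera_matrix" (3x3 intrinsics, pixels), "extrinsics" (4x4, takes a point from world to camera coordinates). Camera axes: x right, y down, z forward; pixel columns grow to the right and rows downward; lengths in m; the calibration is good to about 2 mm. The wrist camera is an equidistant fisheye: a pixel r from the principal point sees the ray r / f radians off the axis. A picture is of the moment at which its call begins: read the wrist's pose just before it. calibration takes no time and is no camera call; for the wrist camera it gives the pose at the moment of the call.
- job.sign_off(): hands the job in; it is judged then, once.
The state is a dict: "time_s": time; "joint_pos": joint angles; "qvel": joint speeds; "joint_torque": joint torques, N m; "position": TCP position; "tool_rot": TCP orientation; "contact_force": force on the tool from outside, world axes, zero at the start; "ft_torque": the same for the moment, N m; "gripper_width": finger opening in m; "finger_force": force on a finger pad.
Only numpy, scipy, OpenCV 4.12 (cv2) and the standard library are available. Lean on these libraries where they do the work, as an engineer would, in place of code of your own. Each camera call takes 0.05 s, during which the arm holds its last target. There are 200 camera calls.

## Working session

There is one attempt and no reset: what is moved stays moved. The work goes in short steps, Python scripts to look and compute and a tool call to move; the robot and the scene stay as the last step left them, time stands still between calls to the robot, and variables do not carry over. Pictures are saved under pics/ and viewed, at most 10 in all, crops included, and the job is handed in when it is done.

Besides the shell and the picture viewer there is one more tool, called as name(argument=value, ...) on one line, values as JSON. play_rows: Moves the arm, as the interface text tells. Shifts and turns lie within -1 to 1; 1 stands for 0.15 m of shift or 90 degrees of turn. Its arguments: {"type":"object","properties":{"gripper":{"type":"array","items":{"type":"number"}},"dp":{"type":"array","items":{"type":"array","items":{"type":"number"}}},"dr":{"type":"array","items":{"type":"array","items":{"type":"number"}}},"squeeze":{"type":"number"}},"required":["gripper","dp","dr"]}

```bash
mkdir -p pics; ls
cat > h.py <<'E'
import numpy as np, cv2
from bench import state, vision, job, robot
def grab(n):
    cal=vision.calibration(n); im,d=vision.camera(n)
    np.savez(f'{n}.npz',im=im,d=d,K=cal['camera_matrix'],T=cal['extrinsics']); return im,d
def load(n): z=np.load(f'{n}.npz'); return z['im'],z['d'],z['K'],z['T']
def cloud(n):
    im,d,K,T=load(n); v,u=np.mgrid[:384,:512]
    p=np.stack([(u-K[0,2])/K[0,0]*d,(v-K[1,2])/K[1,1]*d,d],-1)
    R,t=T[:3,:3],T[:3,3]; w=(p-t)@R; w[d==0]=np.nan; return w
E
python3 - <<'E'
from h import *
a,_=grab('scene');b,_=grab('top')
cv2.imwrite('pics/scene1.png',cv2.resize(a,(768,576)));cv2.imwrite('pics/top1.png',cv2.resize(b,(768,576)))
s=state();print(s['time_s'],s['position'],s['tool_rot'],s['gripper_width'])
for n in('scene','top'): print(load(n)[2],load(n)[3])
E
```

```text
pics
0.1 [ 0.13606906 -0.58399269  0.30294113] [-3.11941535e+00 -3.58464252e-01  6.11295138e-05] 0.08527880493898904
[[383.03917316   0.         253.13278719]
 [  0.         383.03917316 185.69622956]
 [  0.           0.           1.        ]] [[-0.75020883  0.66082012  0.02243823  0.4102232 ]
 [ 0.3438127   0.41885751 -0.84044703 -0.06577311]
 [-0.56478273 -0.62279624 -0.54142895  1.29959726]
 [ 0.          0.          0.          1.        ]]
[[403.93756265   0.         259.41869113]
 [  0.         403.93756265 190.16548662]
 [  0.           0.           1.        ]] [[-0.02447601 -0.99934267 -0.02674248 -0.01900223]
 [-0.99355274  0.02727889 -0.11004007  0.52025556]
 [ 0.11069724  0.02387672 -0.99356732  1.06257804]
 [ 0.          0.          0.          1.        ]]
```

```bash
sleep 8; ls pics
```

```text
scene1.png
top1.png
```

View pics/scene1.png

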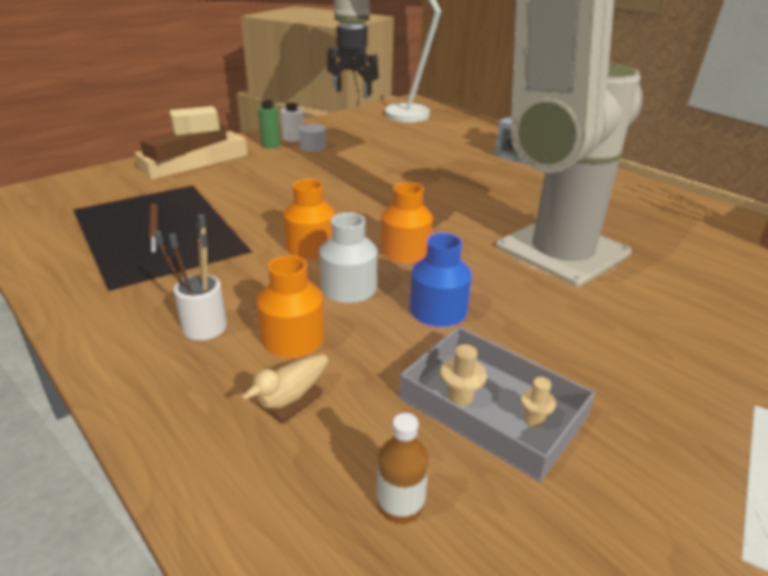

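View pics/top1.png

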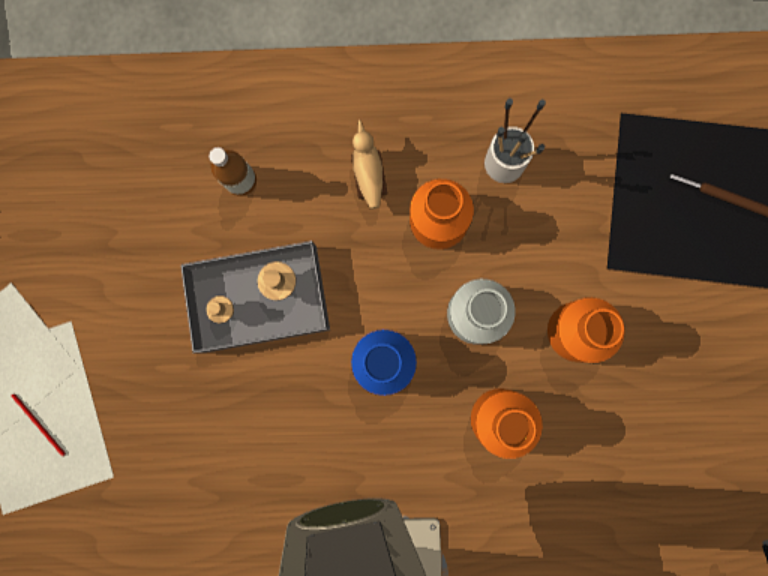

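The scene picture shows two light-wood stoppers: the larger at (464,375), the smaller at (540,400). The flask-shaped things are silver (348,258), blue (440,280) and orange (308,220), (406,222), (290,307). The plain metal one is silver, at (482,311) in the top view, so that is the one meant. The larger stopper in the top view is at (277,281), with the wider flange and knob. I'll confirm both in a crop and measure them.

```bash
cat > m.py <<'E'
from h import *
from scipy.optimize import least_squares
def fit(p):
    c=p.mean(0); 
    r=least_squares(lambda x:np.hypot(p[:,0]-x[0],p[:,1]-x[1])-x[2],[*c,.02],loss='soft_l1',f_scale=.002).x; return r
for n,boxes in dict(top=dict(flask=(290,345,180,232),large=(168,200,170,204),small=(133,158,192,217)),
                    scene=dict(flask=(210,255,140,202),large=(291,327,228,274),small=(345,372,250,287))).items():
    w=cloud(n)
    for k,(a,b,c,e) in boxes.items():
        p=w[c:e,a:b].reshape(-1,3); p=p[np.isfinite(p[:,2])]
        h,ed=np.histogram(p[:,2],np.arange(0,.2,.004)); print(n,k,{round(float(z),3):int(m) for z,m in zip(ed,h) if m>8})
        top=np.percentile(p[:,2],99.5); q=p[p[:,2]>top-.006]; 
        print('  top z',top,'n',len(q),'fit',fit(q[:,:2]).round(4),'bbox mid',((q.min(0)+q.max(0))/2).round(4),'ext',np.ptp(q,axis=0).round(4))
E
python3 m.py
python3 - <<'E'
from h import *
b=load('top')[0];a=load('scene')[0]
c1=cv2.resize(b[155:240,110:350],(795,282),interpolation=cv2.INTER_CUBIC); c2=cv2.resize(a[130:310,190:420],(397,310),interpolation=cv2.INTER_CUBIC)
o=np.zeros((592,795,3),np.uint8);o[:282]=c1;o[282:,:397]=c2;cv2.imwrite('pics/crop1.png',o)
E
```

```text
top flask {0.0: 674, 0.004: 253, 0.008: 65, 0.08: 25, 0.084: 111, 0.088: 152, 0.092: 174, 0.096: 146, 0.1: 119, 0.104: 99, 0.108: 59, 0.112: 24, 0.116: 12, 0.12: 9, 0.124: 12, 0.128: 10, 0.132: 12, 0.136: 13, 0.14: 9, 0.144: 40, 0.148: 95, 0.152: 11}
  top z 0.15166795829643037 n 140 fit [ 0.4654 -0.1898  0.0288] bbox mid [ 0.4653 -0.1894  0.15  ] ext [0.06   0.0599 0.0084]
top large {0.0: 276, 0.004: 252, 0.008: 16, 0.052: 117, 0.056: 207, 0.06: 29, 0.092: 41, 0.096: 76}
  top z 0.09975952486082766 n 114 fit [0.5297 0.1665 0.0111] bbox mid [0.5295 0.1667 0.0976] ext [0.0287 0.0291 0.0074]
top small {0.0: 190, 0.004: 159, 0.04: 14, 0.044: 94, 0.048: 48, 0.076: 24, 0.08: 40}
  top z 0.08404364924487413 n 61 fit [0.4831 0.2698 0.0083] bbox mid [0.4834 0.27   0.0814] ext [0.0211 0.0222 0.0063]
scene flask {0.0: 391, 0.004: 49, 0.008: 49, 0.012: 42, 0.016: 48, 0.02: 44, 0.024: 50, 0.028: 53, 0.032: 53, 0.036: 47, 0.04: 61, 0.044: 58, 0.048: 52, 0.052: 60, 0.056: 59, 0.06: 57, 0.064: 59, 0.068: 50, 0.072: 61, 0.076: 60, 0.08: 69, 0.084: 107, 0.088: 130, 0.092: 103, 0.096: 87, 0.1: 80, 0.1
[... 316 characters left out ...]
 54, 0.02: 53, 0.024: 57, 0.028: 63, 0.032: 59, 0.036: 47, 0.04: 39, 0.044: 38, 0.048: 78, 0.052: 66, 0.056: 280, 0.06: 19, 0.064: 20, 0.068: 23, 0.072: 16, 0.076: 21, 0.08: 20, 0.084: 18, 0.088: 20, 0.092: 28, 0.096: 96}
  top z 0.09850226832868185 n 122 fit [0.532  0.1706 0.0115] bbox mid [0.5307 0.1698 0.0961] ext [0.0313 0.0313 0.0061]
scene small {0.0: 106, 0.004: 250, 0.008: 36, 0.012: 30, 0.016: 41, 0.02: 32, 0.024: 26, 0.028: 29, 0.032: 17, 0.036: 14, 0.04: 36, 0.044: 146, 0.048: 53, 0.052: 17, 0.056: 11, 0.06: 16, 0.064: 18, 0.068: 20, 0.072: 13, 0.076: 22, 0.08: 61}
  top z 0.0824971767527496 n 81 fit [0.4845 0.2735 0.0086] bbox mid [0.4831 0.2728 0.0805] ext [0.0244 0.024  0.0078]
```

```bash
sleep 6
```

```text
(no output)
```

View pics/crop1.png

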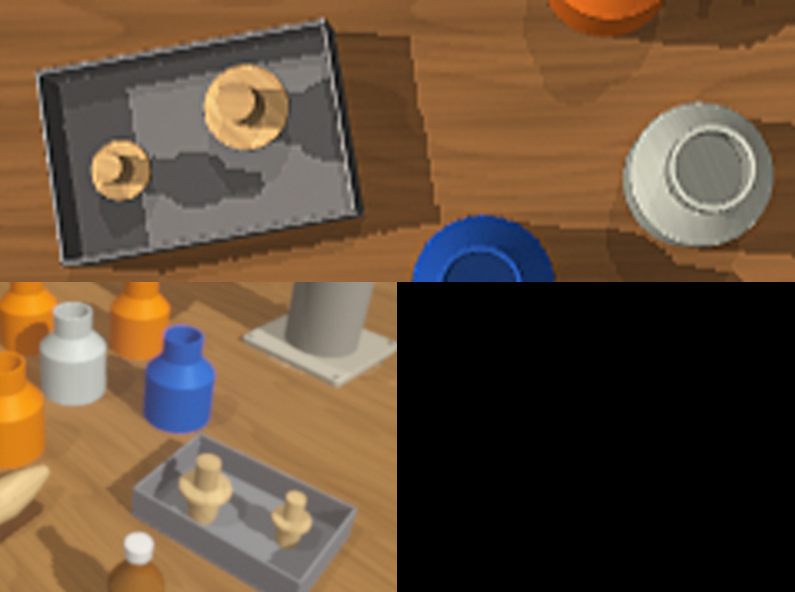

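The crop confirms it. The large stopper (flange at crop 246,107) is clearly wider than the small one (120,170), and the silver flask has an open bore (710,168). Both cameras put the knob at about (0.530, 0.168) with its top at 0.097, and the mouth at about (0.4655, -0.188, 0.150).

play_rows(gripper=[1,1,1,1,1,1,1,1,1,1,1,1,1,1,1,1,1,1,1,1], dp=[[0.08,-0.1,0],[0.16,-0.19,0],[0.2,-0.23,0],[0.2,-0.23,0],[0.2,-0.23,0],[0.2,-0.23,0],[0.2,-0.23,0],[0.2,-0.23,0],[0.2,-0.23,0],[0.2,-0.23,0],[0.2,-0.23,0],[0.2,-0.23,0],[0.2,-0.23,0],[0.2,-0.23,0],[0.2,-0.23,0],[0.2,-0.23,0],[0.2,-0.23,0],[0.2,-0.23,0],[0.16,-0.19,0],[0.1,-0.13,0]], dr=[[0,0,0],[0,0,0],[0,0,0],[0,0,0],[0,0,0],[0,0,0],[0,0,0],[0,0,0],[0,0,0],[0,0,0],[0,0,0],[0,0,0],[0,0,0],[0,0,0],[0,0,0],[0,0,0],[0,0,0],[0,0,0],[0,0,0],[0,0,0]])

```text
time_s: 2.1
position: [0.5311, 0.1708, 0.3031]
tool_rot: [-3.12, -0.361, 0.002]
contact_force: [0.5, -0.2, 0.1]
gripper_width: 0.0852
finger_force: 0.0
```

Run:
```python
from h import *
s=state();im,d=grab('wrist');print(s['position'],s['tool_rot'],s['qvel'])
_,_,K,T=load('wrist');print(K,T)
C=-T[:3,:3].T@T[:3,3];print('cam',C)
cv2.imwrite('pics/w1.png',cv2.resize(im,(768,576),interpolation=cv2.INTER_CUBIC))
```

```text
[0.53107683 0.17075329 0.30305705] [-3.12043383e+00 -3.61229970e-01  1.62246197e-03] [ 0.34080792  0.42382832 -0.4253957  -0.0107781   0.00831028  0.34309565]
[[297.31863964   0.         254.4918893 ]
 [  0.         297.31863964 190.20890735]
 [  0.           0.           1.        ]] [[ 2.27675787e-01 -9.73736994e-01 -3.90125832e-05  4.49829095e-02]
 [-9.31030446e-01 -2.17702026e-01  2.92896118e-01  4.92790287e-01]
 [-2.85212279e-01 -6.66490324e-02 -9.56144269e-01  5.39801938e-01]
 [ 0.00000000e+00  0.00000000e+00  0.00000000e+00  1.00000000e+00]]
cam [0.60251938 0.18706024 0.37179392]
```

```bash
sleep 5
```

```text
(no output)
```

View pics/w1.png

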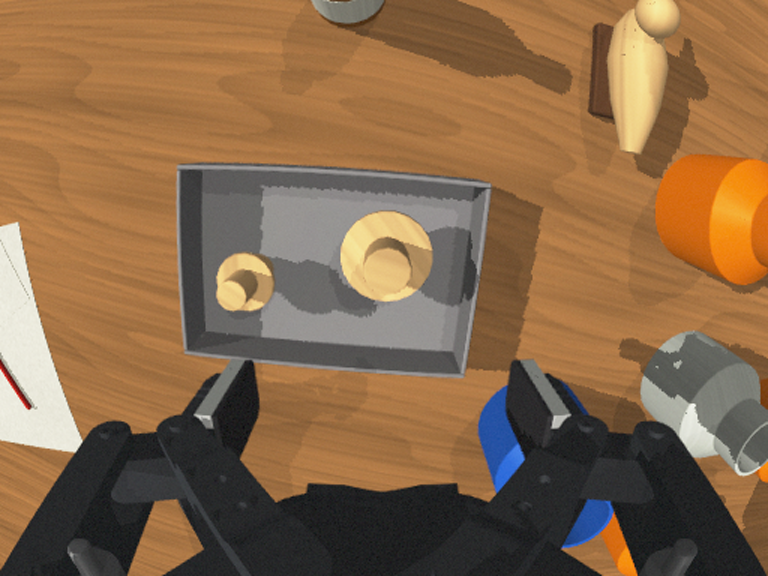

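The wrist view shows the large knob top at about (387,268) and the small one at (235,293). The arm was still settling, so I'll retake from rest and compute.

```bash
cat > w.py <<'E'
from h import *
def wcloud():
    im,d,K,T=load('wrist'); v,u=np.mgrid[:384,:512]
    x,y=(u-K[0,2])/K[0,0],(v-K[1,2])/K[1,1]; r=np.hypot(x,y)+1e-9; k=np.tan(np.minimum(r,1.5))/r
    p=np.stack([x*k*d,y*k*d,d],-1); w=(p-T[:3,3])@T[:3,:3]; w[d==0]=np.nan; return w
def near(w,c,zr,rad):
    q=w.reshape(-1,3); q=q[(np.hypot(q[:,0]-c[0],q[:,1]-c[1])<rad)&(q[:,2]>zr[0])&(q[:,2]<zr[1])]; return q
E
python3 - <<'E'
from w import *
grab('wrist');s=state();im,d=grab('wrist');print(s['time_s'],s['position'],s['tool_rot'],abs(s['qvel']).max())
w=wcloud()
for n,zr,rad in(('knob',(.09,.104),.03),('flange',(.05,.064),.045)):
    q=near(w,(.53,.168),zr,rad);hull=cv2.convexHull(q[:,:2].astype(np.float32));print(n,len(q),np.median(q[:,2]),cv2.minEnclosingCircle(hull),(q.min(0)+q.max(0))/2)
E
```

```text
2.2 [0.53092005 0.17088708 0.30294156] [-3.11982636e+00 -3.63370938e-01  2.00640857e-03] 0.04541414856005356
knob 830 0.09588243181138073 ((0.5300490856170654, 0.16694635152816772), 0.016030212864279747) [0.53012947 0.16704562 0.09413882]
flange 1967 0.05591722284877763 ((0.5300417542457581, 0.1669611781835556), 0.03423279523849487) [0.53014711 0.16697472 0.05681791]
```

play_rows(gripper=[1,1,1,1,1,1,1,1,1,0,0,0,0,0,0,0], dp=[[-0.012,0.024,0.1],[0,0,0.18],[0,0,0.2],[0,0,0.2],[0,0,0.2],[0,0,0.14],[0,0,0.08],[0,0,0.02],[0,0,0],[0,0,0],[0,0,0],[0,0,0],[0,0,0],[0,0,0],[0,0,0],[0,0,0]], dr=[[0,0,0],[0,0,0],[0,0,0],[0,0,0],[0,0,0],[0,0,0],[0,0,0],[0,0,0],[0,0,0],[0,0,0],[0,0,0],[0,0,0],[0,0,0],[0,0,0],[0,0,0],[0,0,0]], squeeze=40)

```text
time_s: 3.85
position: [0.5303, 0.1645, 0.1366]
tool_rot: [-3.121, -0.359, -0.002]
contact_force: [-0.7, 0.3, 5.0]
gripper_width: 0.031
finger_force: 40.9
```

play_rows(gripper=[0,0,0,0,0,0,0,0,0,0], dp=[[0,0,-0.04],[0,0,-0.1],[0,0,-0.18],[0,0,-0.2],[0,0,-0.2],[0,0,-0.2],[0,0,-0.18],[0,0,-0.1],[0,0,-0.07],[0,0,0]], dr=[[0,0,0],[0,0,0],[0,0,0],[0,0,0],[0,0,0],[0,0,0],[0,0,0],[0,0,0],[0,0,0],[0,0,0]])

```text
time_s: 4.85
position: [0.5301, 0.1644, 0.3277]
tool_rot: [-3.121, -0.359, -0.003]
contact_force: [0.1, -0.0, -1.1]
gripper_width: 0.0309
finger_force: 40.7
```

play_rows(gripper=[0,0,0,0,0,0,0,0,0,0,0,0,0,0], dp=[[-0.03,0.066,0],[-0.067,0.154,0],[-0.096,0.22,0],[-0.096,0.22,0],[-0.096,0.22,0],[-0.096,0.22,0],[-0.096,0.22,0],[-0.096,0.22,0],[-0.096,0.22,0],[-0.096,0.22,0],[-0.067,0.154,0],[-0.03,0.066,0],[0,0,0],[0,0,0]], dr=[[0,0,0],[0,0,0],[0,0,0],[0,0,0],[0,0,0],[0,0,0],[0,0,0],[0,0,0],[0,0,0],[0,0,0],[0,0,0],[0,0,0],[0,0,0],[0,0,0]])

```text
time_s: 6.25
position: [0.4638, -0.1892, 0.3255]
tool_rot: [-3.12, -0.358, 0.002]
contact_force: [0.2, 0.1, -1.8]
gripper_width: 0.0308
finger_force: 40.7
```

Run:
```python
from w import *
for n in('scene','top','wrist'): grab(n)
s=state();print(s['position'],s['tool_rot'],abs(s['qvel']).max())
w=wcloud()
for z0 in(.143,.10,.085):
  q=near(w,(.4652,-.1895),(z0,z0+.012),.065);print('wrist',z0,len(q),q.min(0) if len(q) else 0,q.max(0) if len(q) else 0)
cv2.imwrite('pics/w2.png',load('wrist')[0])
ws=cloud('scene')
for z in np.arange(.19,.25,.01):
  q=near(ws,(.4655,-.189),(z,z+.01),.05);print('scene st',z.round(3),len(q),(q.min(0).round(4),q.max(0).round(4)) if len(q) else '')
a=load('scene')[0][90:230,170:300];b=cv2.resize(load('wrist')[0],(688,516))
o=np.zeros((516,800,3),np.uint8)
cv2.imwrite('pics/mix2.png',np.hstack([cv2.resize(a,(390,420),interpolation=cv2.INTER_CUBIC),cv2.resize(load('wrist')[0][:, 110:480],(405,420))]))
```

```text
[ 0.46428434 -0.18871297  0.32621714] [-3.12036693e+00 -3.60933397e-01  1.67501940e-04] 0.0045877099001666605
wrist 0.143 521 [ 0.46118039 -0.21943769  0.14310952] [ 0.49670789 -0.15911469  0.15044359]
wrist 0.1 1203 [ 0.44540905 -0.23159676  0.10001238] [ 0.50818592 -0.14861021  0.1119753 ]
wrist 0.085 1676 [ 0.43279356 -0.24429993  0.08500464] [ 0.51980522 -0.13611368  0.09699094]
scene st 0.19 30 (array([ 0.4492, -0.1957,  0.193 ]), array([ 0.4836, -0.1655,  0.1998]))
scene st 0.2 46 (array([ 0.4495, -0.1941,  0.2005]), array([ 0.4839, -0.164 ,  0.2097]))
scene st 0.21 47 (array([ 0.4521, -0.1969,  0.2106]), array([ 0.4854, -0.1634,  0.2197]))
scene st 0.22 56 (array([ 0.4455, -0.1933,  0.22  ]), array([ 0.4862, -0.1615,  0.2299]))
scene st 0.23 36 (array([ 0.4534, -0.2019,  0.2303]), array([ 0.4969, -0.1546,  0.2399]))
scene st 0.24 180 (array([ 0.4321, -0.221 ,  0.2405]), array([ 0.4974, -0.1503,  0.25  ]))
```

```bash
sleep 10
```

```text
(no output)
```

View pics/mix2.png

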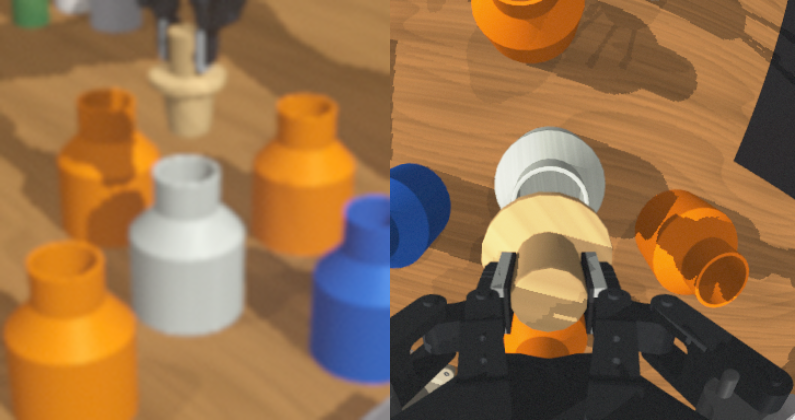

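The stopper is held over the silver flask: plug foot at (188,132) in the scene crop, rim at (187,170). The flange looks level. I'll fit numbers to the stopper and the rim.

```bash
cat > f.py <<'E'
from w import *
from scipy.optimize import least_squares
def edgefit(q,R):
    h=cv2.convexHull(q[:,:2].astype(np.float32))[:,0]
    x=least_squares(lambda x:np.hypot(*(h-x).T)-R,q.mean(0)[:2],loss='soft_l1',f_scale=.0007).x
    return x.round(4),len(h)
def plane(q):
    A=np.c_[q[:,:2]-q[:,:2].mean(0),np.ones(len(q))];
    r=least_squares(lambda c:A@c-q[:,2],[0,0,q[:,2].mean()],loss='soft_l1',f_scale=.001).x; return r.round(4)
E
python3 - <<'E'
from f import *
w=wcloud();im,_,_,_=load('wrist');ok=(im[:,:,2].astype(int)-im[:,:,0]>35)&(im[:,:,2]>110)
ww=w.copy();ww[~ok]=np.nan
q=near(ww,(.47,-.189),(.17,.30),.06);h,e=np.histogram(q[:,2],np.arange(.17,.3,.004));print({round(float(a),3):int(b) for a,b in zip(e,h) if b>15})
zf=e[h[:22].argmax()]+.002
q=near(ww,(.47,-.189),(zf-.006,zf+.006),.06);print('flange',edgefit(q,.034),plane(q),'n',len(q))
q=near(w,(.4655,-.1893),(.144,.153),.036);print('rim',edgefit(q,.031))
ws=cloud('scene')
q=near(ws,(.466,-.187),(.144,.153),.036);print('scene rim',edgefit(q,.031))
q=near(ws,(.466,-.187),(.236,.2475),.042);print('scene flange',edgefit(q,.034),len(q)); 
wt=cloud('top')
for z in np.arange(.19,.235,.005):
  q=near(ws,(.466,-.187),(z,z+.005),.05);r=.019+(z+.0025-.1936)/45*5.5
  if len(q)>5:print(z.round(3),len(q),least_squares(lambda x:np.hypot(*(q[:,:2]-x).T)-r,[.466,-.189],loss='soft_l1',f_scale=.001).x.round(4))
E
```

```text
{0.238: 123, 0.242: 3278, 0.246: 1339, 0.25: 138, 0.254: 143, 0.258: 141, 0.262: 147, 0.266: 136, 0.27: 175, 0.274: 183, 0.278: 208, 0.282: 2799, 0.286: 628}
flange (array([ 0.4644, -0.1882]), 36) [-0.0175  0.0214  0.2455] n 4740
rim (array([ 0.4656, -0.1899]), 35)
scene rim (array([ 0.4654, -0.1864]), 19)
scene flange (array([ 0.4646, -0.1852]), 16) 177
0.195 26 [ 0.4625 -0.1863]
0.2 25 [ 0.4633 -0.1861]
0.205 21 [ 0.4625 -0.1866]
0.21 21 [ 0.4629 -0.186 ]
0.215 26 [ 0.4629 -0.186 ]
0.22 30 [ 0.4627 -0.1867]
0.225 26 [ 0.4628 -0.1867]
0.23 20 [ 0.4625 -0.1862]
```

play_rows(gripper=[0,0,0,0,0,0,0,0,0,0,0,0], dp=[[0.007,0.01,0.03],[0,0,0.05],[0,0,0.05],[0,0,0.05],[0,0,0.05],[0,0,0.05],[0,0,0.05],[0,0,0.05],[0,0,0.05],[0,0,0.04],[0,0,0],[0,0,0]], dr=[[0,0,0],[0,0,0],[0,0,0],[0,0,0],[0,0,0],[0,0,0],[0,0,0],[0,0,0],[0,0,0],[0,0,0],[0,0,0],[0,0,0]])

```text
time_s: 7.6
position: [0.4654, -0.191, 0.2559]
tool_rot: [-3.121, -0.359, 0.0]
contact_force: [0.1, 0.6, -0.5]
gripper_width: 0.0309
finger_force: 40.7
```

Run:
```python
from f import *
for n in('scene','wrist'): grab(n)
s=state();print(s['position'],s['tool_rot'],s['contact_force'],abs(s['qvel']).max())
w=wcloud();im=load('wrist')[0];ok=(im[:,:,2].astype(int)-im[:,:,0]>35)&(im[:,:,2]>110);ww=w.copy();ww[~ok]=np.nan
z=s['position'][2]-.0805
q=near(ww,(.47,-.189),(z-.006,z+.006),.06);print('flange',edgefit(q,.034),plane(q),len(q))
z+=.04;q=near(ww,(.466,-.189),(z-.006,z+.006),.03);print('knobtop',edgefit(q,.016),plane(q),len(q))
a=load('scene')[0][110:220,180:290];cv2.imwrite('pics/s3.png',cv2.resize(a,(550,550),interpolation=cv2.INTER_CUBIC))
```

```text
[ 0.46565043 -0.19114456  0.25639367] [3.12056337e+00 3.58610714e-01 9.88529588e-04] [ 0.22318172 -0.57855078 -0.52765098] 0.0033614869169638975
flange (array([ 0.4659, -0.1906]), 33) [-0.0151  0.0206  0.1758] 4756
knobtop (array([ 0.4664, -0.1913]), 23) [-0.0283  0.0118  0.2156] 3545
```

```bash
sleep 9
```

```text
(no output)
```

View pics/s3.png

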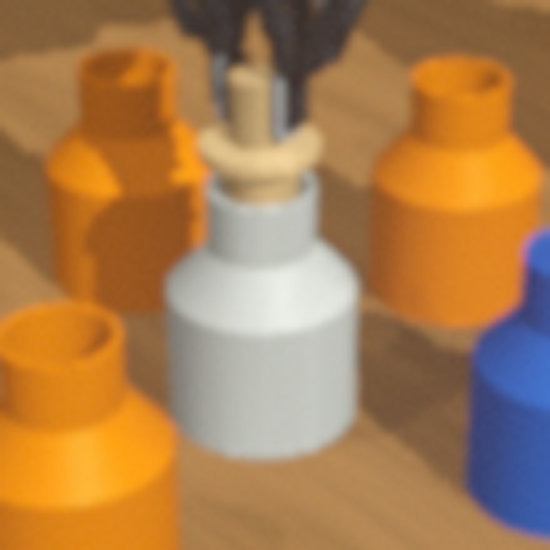

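The plug is in the neck with the flange at (262,155) above the rim (265,185), centred. I'll keep lowering gently.

play_rows(gripper=[0,0,0,0,0,0,0,0], dp=[[0,0,0.02],[0,0,0.02],[0,0,0.02],[0,0,0.02],[0,0,0.013],[0,0,0.01],[0,0,0],[0,0,0]], dr=[[0,0,0],[0,0,0],[0,0,0],[0,0,0],[0,0,0],[0,0,0],[0,0,0],[0,0,0]])

```text
time_s: 8.5
position: [0.4655, -0.191, 0.2405]
tool_rot: [3.121, 0.359, 0.0]
contact_force: [-0.3, 0.1, -0.3]
gripper_width: 0.0311
finger_force: 40.7
```

play_rows(gripper=[0,0,0,0], dp=[[0,0,0.007],[0,0,0.007],[0,0,0],[0,0,0]], dr=[[0,0,0],[0,0,0],[0,0,0],[0,0,0]])

```text
time_s: 8.9
position: [0.4654, -0.191, 0.2383]
tool_rot: [-3.121, -0.359, 0.0]
contact_force: [-0.9, 0.4, -1.5]
gripper_width: 0.0308
finger_force: 40.7
```

play_rows(gripper=[0,0,0,0], dp=[[0,0,0.007],[0,0,0],[0,0,0],[0,0,0]], dr=[[0,0,0],[0,0,0],[0,0,0],[0,0,0]])

```text
time_s: 9.3
position: [0.4656, -0.191, 0.2377]
tool_rot: [3.121, 0.359, 0.001]
contact_force: [-1.1, 2.5, 4.1]
gripper_width: 0.0312
finger_force: 40.7
```

play_rows(gripper=[0,0,0,0], dp=[[0,0,0.007],[0,0,0],[0,0,0],[0,0,0]], dr=[[0,0,0],[0,0,0],[0,0,0],[0,0,0]])

```text
time_s: 9.7
position: [0.4659, -0.1912, 0.2372]
tool_rot: [3.12, 0.359, 0.002]
contact_force: [-1.4, 2.4, 7.1]
gripper_width: 0.031
finger_force: 39.1
```

Run:
```python
from f import *
grab('wrist');s=state();print(s['position'],s['contact_force'],s['ft_torque'])
w=wcloud();im=load('wrist')[0];ok=(im[:,:,2].astype(int)-im[:,:,0]>35)&(im[:,:,2]>110);ww=w.copy();ww[~ok]=np.nan
z=s['position'][2]-.0805
q=near(ww,(.47,-.189),(z-.006,z+.006),.06);print('flange',edgefit(q,.034),plane(q),len(q))
```

```text
[ 0.46589202 -0.19120029  0.23721866] [-1.84205112  1.40767307  7.96316316] [0.18887353 0.23479845 0.01465804]
flange (array([ 0.4663, -0.1911]), 40) [-0.0143  0.0104  0.157 ] 4765
```

The force has risen to 8 N and the flange top is at 0.157, so it is seated. I'll release and back straight up.

play_rows(gripper=[0.45,0.6,0.7,0.8,0.8,0.8,0.8,0.8,0.8,0.8,0.8,0.8,0.8,0.8], dp=[[0,0,0],[0,0,0],[0,0,0],[0,0,0],[0,0,0],[0,0,-0.04],[0,0,-0.1],[0,0,-0.15],[0,0,-0.15],[0,0,-0.15],[0,0,-0.15],[0,0,-0.1],[0,0,-0.05],[0,0,0]], dr=[[0,0,0],[0,0,0],[0,0,0],[0,0,0],[0,0,0],[0,0,0],[0,0,0],[0,0,0],[0,0,0],[0,0,0],[0,0,0],[0,0,0],[0,0,0],[0,0,0]])

```text
time_s: 11.15
position: [0.4658, -0.1912, 0.3711]
tool_rot: [3.12, 0.358, 0.003]
contact_force: [0.4, -0.6, 0.3]
gripper_width: 0.0679
finger_force: 0.0
```

Run:
```python
from f import *
for n in('scene','wrist'): grab(n)
s=state();print(s['position'],s['contact_force'])
w=wcloud();q=near(w,(.466,-.19),(.152,.164),.05);print('flange',edgefit(q,.034),plane(q),len(q))
q=near(w,(.466,-.19),(.19,.205),.03);print('knob',edgefit(q,.016),plane(q),len(q))
q=near(cloud('scene'),(.466,-.187),(.152,.164),.05);print('scene flange',edgefit(q,.034),plane(q),len(q))
q=near(cloud('scene'),(.466,-.187),(.12,.14),.05);x=least_squares(lambda x:np.hypot(*(q[:,:2]-x).T)-.031,[.466,-.187],loss='soft_l1',f_scale=.001).x;print('scene neck',x)
a=load('scene')[0][110:320,120:400];cv2.imwrite('pics/s4.png',cv2.resize(a,(784,588),interpolation=cv2.INTER_CUBIC))
```

```text
[ 0.4652393  -0.19094366  0.36890965] [-0.86339508  0.42662138 -0.03526951]
flange (array([ 0.4665, -0.1912]), 51) [-0.0031 -0.0015  0.1569] 2381
knob (array([ 0.4666, -0.1913]), 35) [-0.0183 -0.0007  0.1968] 1054
scene flange (array([ 0.4665, -0.1878]), 18) [-0.0151 -0.0212  0.1576] 189
scene neck [ 0.46458446 -0.18798095]
```

```bash
sleep 9
```

```text
(no output)
```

View pics/s4.png

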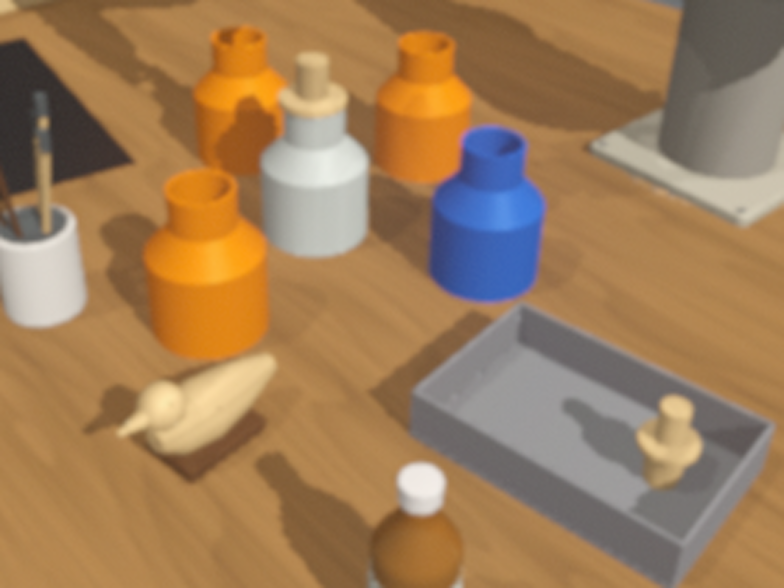

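The stopper sits flush and upright on the silver flask: flange at (313,98), top at 0.157, level, about 2 mm off centre. The small stopper at (670,440) and the bystanders are undisturbed, so I'm handing in.

```bash
python3 -c "
from bench import job
print(job.sign_off())"
```

```text
the job is handed in; nothing more can be done
None
```

The larger stopper is seated upright in the metal flask's neck and released, flange on the rim and about 2 mm off centre by camera; the small stopper and the other things look unmoved, and I've handed in the job, but no verdict came back.

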